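# Set the foot gap with the gauge blade and hang the gauge up

## Task

The gauge blade lies loose in the gap of the setting fixture, under the sprung foot. Turn the inclined black knob clockwise until the foot just drags lightly on the blade (do not screw it down hard), let go of the knob, then draw the gauge out without disturbing that setting and hang it by its collar on the upright post of the round stand, fully down. Leave the jar, screwdriver and mouse alone.

Things in the scene. Friction and masses are not known exactly. Their poses are not given: they have to be found in the camera images.
- bed: Fixed dark steel base plate of the setting fixture, 150 x 240 x 20 mm, flat on the table, yaw varies. Origin on the table right below the foot's axis; the plate spans x -75..75, y -105..135 mm about it. The gap opens to +y, where the gauge lies; the knob leans to -x.
- head: Fixed grey C-shaped head on the bed; origin on the foot's axis at the column's foot (20 to 23.5 mm above the table, varies), axes as the bed's. Column y -85..-45, x -35..35 mm; its overhanging arm reaches from the column to y = +28 mm, arm's underside 48 mm and top 110 mm above the origin.
- knob_centre (a point): Centre of the black fluted round knob, 40 mm diameter, 26 mm long, above a 28 mm neck on the head. Turns with the knob; z axis = screw axis, pointing outward, 30 degrees from vertical, leaning to the bed's -x. Clockwise as seen from outside, looking onto its face, lowers the foot 3 mm per radian; friction 0.04 N m, stays where left.
- screw (a joint): Angle of the knob, rad; grows clockwise as seen from outside (foot goes down 3 mm per rad). Range -1 to 7; the value at which the foot meets the blade differs between starts.
- foot_face (a point): Centre of the underside of the steel foot, 16 mm diameter, which moves vertically over the bed's origin. It is sprung: once on the blade, more turning compresses a spring, 1 N per mm (9 mm, then solid). Just dragging = 0.5 to 3.3 N, about 0.3 to 3 mm of compression. The blade's top is 26 mm above the table; when the gauge is drawn out, a well-set foot drops to 23 to 25.7 mm.
- pin_top (a point): Top centre of the brass pin, 10 mm diameter, fixed to the foot (122 mm above its face), seen on top of the head. 0.3 mm above the sleeve's top while the foot hangs free; stands further proud of it by the spring compression once the foot presses on the blade.
- sleeve_top (a point): Top centre of the steel sleeve, 18 mm diameter, which the screw drives down through the head; about 150 mm above the table.
- gauge_centre (a point): Centre (half-way up) of the gauge's steel collar: 40 mm outside diameter, 22 mm bore, 34 mm high. A blade 18 mm wide, 6 mm thick, flush with the collar's underside, runs in the gauge's -y to 105 mm from the collar's axis. z up. Loose, about 0.14 kg; starts flat on the bed (underside 20 mm above the table), collar at the bed's +y side, blade under the foot.
- post_seat (a point): Centre of the top face of the round stand's base (72 mm diameter, 10 mm high, fixed), on the axis of the upright steel post of 12 mm diameter. The gauge's collar rests here when fully down on the post.
- post_tip (a point): Tip of the post, 58 mm above post_seat; the top 10 mm are tapered.
- jar: Bystander: jar 60 mm in diameter, 75 mm high, origin at its underside.
- driver: Bystander: screwdriver 190 mm long, lying on the table.
- mouse: Bystander: black computer mouse, 105 x 60 x 35 mm, origin at its underside.
Mind the look-alikes: they are no part of the job. Of the things like the part that bears gauge_centre, leave any that is blue or purple; of the rest the smaller one is meant.

How it is judged (in metres and radians):
On the way:
1. the foot presses lightly on the gauge blade (0.5 to 3.3 N) with the knob and gauge let go (contact force between foot and gauge between 0.5 and 3.3 N and contact force between each of the arm, the fingers and screw below 0.1 N and contact force between the fingers and gauge below 0.1 N), for 0.3 s.
At the end, for the whole second after the job is handed in: The gauge is at rest with its collar around the post (axis within 8 mm), upright within 0.12 rad and fully down (within 4 mm) on the stand's base, and the screw still holds its setting: the free foot hangs 22.5 to 25.9 mm above the table, that is 0.1 to 3.5 mm lower than the blade's top was (horizontal distance between gauge_centre and post_seat below 0.008 m and z of gauge_centre in the frame of post_seat below 0.021 m and angle between gauge_centre's own z axis and vertical below 0.12 rad and linear speed of gauge below 0.02 m/s and height (world z) of foot_face between 0.0225 and 0.0259 m); the robot touches nothing.
It fails at once if the foot is screwed hard onto the blade (over 15 N) (contact force between foot and gauge above 15 N).
It fails at once if the jar is disturbed (moved over 25 mm) (distance of jar from where it was at the start of the episode above 0.025 m).
It fails at once if the driver is disturbed (moved over 25 mm) (distance of driver from where it was at the start of the episode above 0.025 m).
It fails at once if the mouse is disturbed (moved over 25 mm) (distance of mouse from where it was at the start of the episode above 0.025 m).
It also fails if it takes over 64 s, if anything falls off the work surface, if the arm or the gripper's body presses on something with over 40 N, if the wrist force passes 120 N, or if a joint passes its speed limit or range.

## Robot

A 6-joint arm with a two-finger parallel gripper is mounted at the origin on the work surface. World frame = base frame: x ahead of the robot, y to its left, z up, the work surface at z = 0. Lengths are in mm, angles in degrees, forces in N, time in s.
With the tool pointing down it reaches from about 300 to 850 mm from the base axis. Payload 4.2 kg.
Tool frame: the origin (TCP) lies on the centre line of the jaws, within the pads' length; the fingertips stand 11 mm ahead of it and the grasp point (between the pads) lies 8 mm behind it; z points along the fingers, y is the line along which they close (so a half turn about z gives the same grasp; the last joint's range is limited). The gripper opens to 91 mm and grips with 3 to 60 N. Pads are 32 mm wide; open, the fingers measure 118 mm over their backs; the gripper's body (76 mm by 178 mm) begins 60 mm behind the grasp point.
Start: joints at [64.4, 18.312, 89.639, -0, 72.044, -1.146], TCP at [238.031, 523.434, 224.976] pointing down, gripper open.
Joint ranges: [-177.97, 177.97], [-48.28, 115.42], [12.27, 149.76], [-77.06, 257.06], [2.81, 150.46], [-146.56, 146.56]. Speed limits (degrees/s): [147.25, 147.25, 180, 180, 180, 180].

## Interface

Orientations are given as [roll, pitch, yaw] about the fixed x, y, z axes, in that order (R = Rz(yaw) Ry(pitch) Rx(roll)).
In Python, from workcell import env, grab_frame, camera_model, models gives the robot as it stands.
- The arm moves only by the shell command python3 -m crank 'ROWS' [FORCE]. ROWS is text: rows parted by semicolons, each of 7 numbers parted by spaces: the closure, from -1 (fully open) to 1 (shut), so that 0 is half open, then the shift along the tool's x, y, z in mm, then the turn, a rotation vector about the tool's x, y, z in degrees. A call has 1 to 10 rows; each row shifts and turns the commanded pose from where the row before left it, along the tool's axes as they then stand; what a row does not reach is not made up. A row lasts 1/8 s, in which the tool goes at most 62.5 mm and 10.7 degrees, less where a joint would pass 70% of its speed; a pose out of reach is approached as far as the arm can. A call is refused whole if a number of a shift passes 62.5 or a number of a turn 10.7, either way. A call with a gripper value outside its range is refused whole. The fingers move at their own pace and stop on an object; FORCE is the grip in N (left out, the last holds). Time passes only in rows, so rows that do not move let the fingers close. It gives the time, the measured TCP pose, the force, the opening and the grip force at its end, in the units of the state.
- env.state(): the state, without advancing time (a new reading comes with each control period).
- grab_frame(name): name is "scene" or "top" or "wrist"; returns the picture (384x512x3 uint8, blue, green, red); there is no depth.
- camera_model(name): a dict with "K" (3x3 intrinsics, pixels), "k1" (the pictures are not rectified: a ray, as slopes to the right and down, at radius r is drawn at 1 + k1 r^2 times it, then the intrinsics apply), "R" (3x3) and "t" (3): a world point X has camera coordinates R X + t; the wrist camera has in their place "mount" (4x4, takes a point from camera to tool coordinates, whose origin is the TCP and whose axes are the flange's). Camera axes: x right, y down, z forward; pixel columns grow to the right and rows downward; lengths in mm; the calibration is good to about 2 mm. A picture is of the moment at which its call begins: read the wrist's pose just before it. camera_model takes no time and is no camera call.
- env.job_done(): hands the job in; it is judged then, once.
Trained networks look in the newest picture that a camera, given by its name, has taken for a name from the list of things; names that differ only in an ending like _2 or _b are one class to them, and where a whole thing is asked for, a point or a joint stands for the part that bears it (a point fixed in the world has none). Each returns a list of dicts, best first, with "p" (0 to 1); they miss things now and then, are a little off and sometimes report something else, mostly with a low value. They report only what shows in the picture. A call takes as long as a camera call. They do not tell look-alikes from the thing itself.
- models.search_frame(name, camera): "point" ([x, y, z] in mm, in world coordinates, good to about 4 mm: the middle of the surface that is visible of it).
The state is a dict: "time_s": time; "qpos": joint angles; "qvel": joint speeds; "effort": joint torques, N m; "ee_pos": TCP position; "ee_rot": TCP orientation; "force": force on the tool from outside, world axes, zero at the start; "torque": the same for the moment, N m; "gripper_width": finger opening in mm; "gripper_force": force on a finger pad.
Only numpy, scipy, OpenCV 4.12 (cv2) and the standard library are available. Lean on these libraries where they do the work, as an engineer would, in place of code of your own. Each camera call takes 0.05 s, during which the arm holds its last target. There are 200 camera calls.

## Working session

There is one attempt and no reset: what is moved stays moved. The work goes in short steps, Python scripts to look and compute and a shell command to move; the robot and the scene stay as the last step left them, time stands still between calls to the robot, and variables do not carry over. Pictures are saved under pics/ and viewed, at most 10 in all, crops included, and the job is handed in when it is done.

```bash
ls; mkdir -p pics
python3 - <<'E'
from workcell import env, grab_frame, camera_model, models
import cv2,numpy as np
s=env.state();print({k:np.round(v,2).tolist() for k,v in s.items()})
a=grab_frame("scene");b=grab_frame("top")
cv2.imwrite("pics/a.png",np.vstack([cv2.resize(a,(400,300)),cv2.resize(b,(400,300))]))
cv2.imwrite("pics/scene0.png",a);cv2.imwrite("pics/top0.png",b)
for c in("scene","top"):
  m=camera_model(c);print(c,{k:np.round(v,4).tolist() for k,v in m.items()})
  for n in["bed","head","knob_centre","foot_face","pin_top","sleeve_top","gauge_centre","post_seat","post_tip","jar","driver","mouse"]:
    print(n,[(np.round(d["point"]).tolist(),round(d["p"],2)) for d in models.search_frame(n,c)][:4])
print(camera_model("wrist"))
E
```

```text
pics
{'time_s': 0.0, 'qpos': [64.4, 18.35, 89.71, -0.0, 72.04, -1.15], 'qvel': [-0.02, 0.02, -0.07, 0.04, -0.02, -0.02], 'effort': [-0.0, -41.25, -23.2, 0.07, 0.05, -0.0], 'ee_pos': [237.81, 522.98, 224.12], 'ee_rot': [-179.9, 0.0, 155.55], 'force': [0.2, 0.15, 1.3], 'torque': [0.03, 0.03, -0.04], 'gripper_force': 0.0, 'gripper_width': 91.01}
scene {'K': [[355.1282, 0.0, 254.3823], [0.0, 355.1282, 185.8863], [0.0, 0.0, 1.0]], 'k1': -0.0507, 'R': [[-0.3279, 0.9447, -0.0059], [0.6619, 0.2253, -0.7149], [-0.6741, -0.2383, -0.6992]], 't': [201.1902, -267.8001, 1423.3569]}
bed [([609.0, -65.0, 24.0], 0.58)]
head [([582.0, -120.0, 132.0], 0.61)]
knob_centre [([520.0, -95.0, 182.0], 0.75)]
foot_face []
pin_top []
sleeve_top [([569.0, -107.0, 151.0], 0.63)]
gauge_centre [([820.0, -200.0, 14.0], 0.9), ([574.0, -33.0, 34.0], 0.79), ([768.0, -12.0, 5.0], 0.77), ([355.0, 38.0, 10.0], 0.67)]
post_seat [([463.0, 255.0, 11.0], 0.73)]
post_tip [([462.0, 251.0, 12.0], 0.86), ([716.0, 295.0, 66.0], 0.56)]
jar []
driver [([630.0, -372.0, 22.0], 0.67), ([585.0, -122.0, 130.0], 0.62)]
mouse [([399.0, -33
[... 831 characters left out ...]
-33.0, 47.0], 0.59)]
jar [([693.0, 292.0, 78.0], 0.63)]
driver [([617.0, -369.0, 25.0], 0.58), ([454.0, 249.0, 6.0], 0.36)]
mouse [([376.0, -333.0, 29.0], 0.93)]
{'K': array([[333.24320064,   0.        , 247.93485552],
       [  0.        , 333.24320064, 192.50056136],
       [  0.        ,   0.        ,   1.        ]]), 'k1': 0.03223868843729068, 'mount': array([[-1.02033107e-03, -9.60426666e-01, -2.78531110e-01,
         7.74816123e+01],
       [ 9.99999477e-01, -1.00053379e-03, -2.13230064e-04,
        -8.43277543e-02],
       [-7.38879476e-05, -2.78531181e-01,  9.60427184e-01,
        -1.60286917e+02],
       [ 0.00000000e+00,  0.00000000e+00,  0.00000000e+00,
         1.00000000e+00]])}
```

View pics/scene0.png

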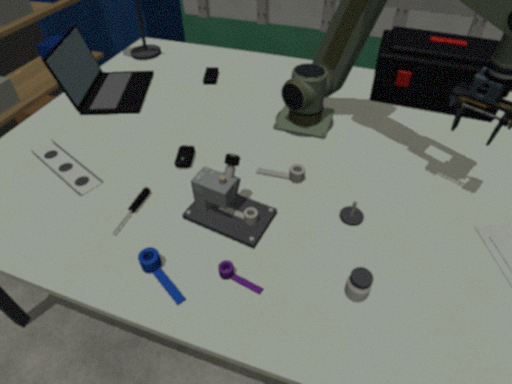

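View pics/top0.png

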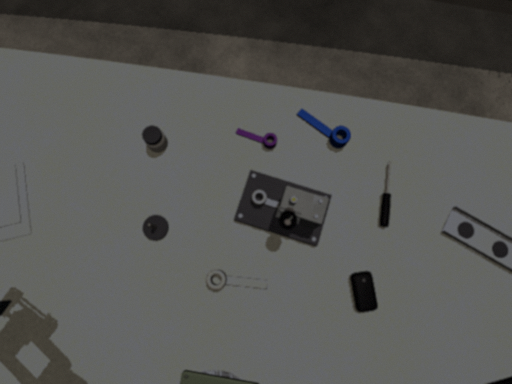

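Candidates (scene px): blue (150,260), purple (227,268), grey on the table (297,172), and grey on the bed (251,214). The colour rule excludes the first two. The grey one on the bed lies under the foot and looks the smaller of the greys, so I'll confirm it in an enlarged crop.

```bash
cat > h.py <<'E'
import numpy as np,cv2
from workcell import env, grab_frame, camera_model, models
from scipy.spatial.transform import Rotation as Ro
def cam(n,s=None):
    m=camera_model(n)
    if n!="wrist": return m["K"],m["k1"],np.array(m["R"]),np.array(m["t"])
    s=s or env.state(); T=np.eye(4);T[:3,:3]=Ro.from_euler('xyz',s["ee_rot"],degrees=True).as_matrix();T[:3,3]=s["ee_pos"]
    W=np.linalg.inv(T@m["mount"]); return m["K"],m["k1"],W[:3,:3],W[:3,3]
def proj(X,c):
    K,k,R,t=c; d=np.array([k,0,0,0,0.])
    return cv2.projectPoints(np.array(X,float).reshape(-1,3),cv2.Rodrigues(R)[0],t,K,d)[0].reshape(-1,2)
def ray(px,c):
    K,k,R,t=c
    u=cv2.undistortPoints(np.array(px,float).reshape(-1,1,2),K,np.array([k,0,0,0,0.])).reshape(-1,2)
    d=np.c_[u,np.ones(len(u))]@R; return -R.T@t,d
def plane(px,z,c):
    o,d=ray(px,c); return o+d*((z-o[2])/d[:,2])[:,None]
E
python3 - <<'E'
import cv2,numpy as np
a=cv2.imread("pics/scene0.png");b=cv2.imread("pics/top0.png")
A=cv2.resize(a[140:260,175:315],None,fx=5,fy=5,interpolation=2)[:300*2,:700]
cv2.imwrite("pics/c1.png",np.clip(A*1.5,0,255))
B=cv2.resize(b[160:300,200:340],(600,600),interpolation=2)
cv2.imwrite("pics/c2.png",np.clip(B*2.2,0,255))
E
```

```text
[ WARN:0@0.077] global loadsave.cpp:1063 imwrite_ Unsupported depth image for selected encoder is fallbacked to CV_8U.
```

View pics/c1.png

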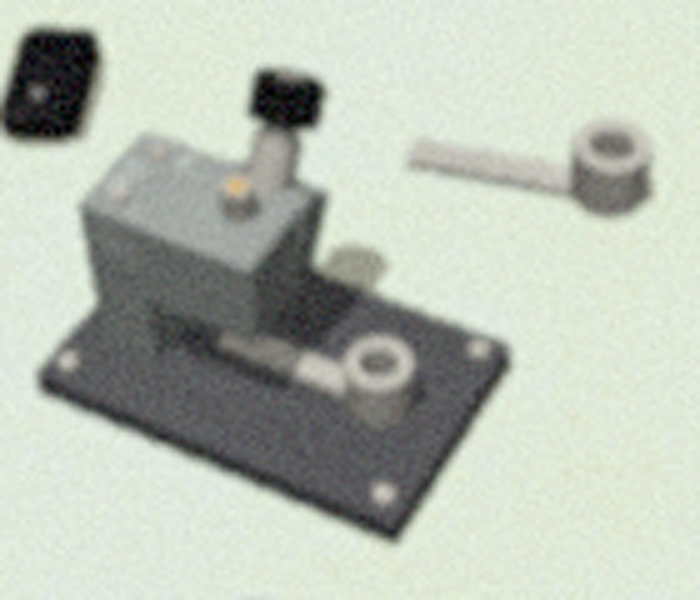

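View pics/c2.png

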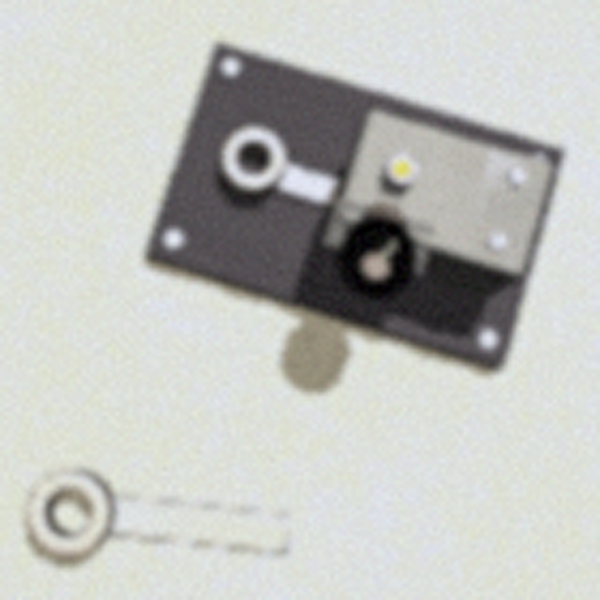

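The crop confirms it. The grey gauge on the bed (collar about 40 mm) is visibly smaller than the grey one on the table and lies under the foot, so it is the one meant. Next I'll compute positions.

Run:
```python
from h import *
ct,cs=cam("top"),cam("scene")
T=lambda p:np.array(p)*140/600+[200,160]-0.4
S=lambda p:np.array(p)/5+[175,140]-0.4
def tri(pt,ps):
    A=[];b=[]
    for p,c in((T(pt),ct),(S(ps),cs)):
        o,d=ray(p,c);d=d[0]/np.linalg.norm(d[0]);P=np.eye(3)-np.outer(d,d);A.append(P);b.append(P@o)
    x=np.linalg.lstsq(np.vstack(A),np.hstack(b),rcond=None);return x[0].round(1),x[1].round(1)
cor=plane([T(p) for p in[(219,44),(563,150),(500,368),(148,262)]],20,ct)[:,:2];print("top corners",cor.round(1).tolist())
c2=plane([S(p) for p in[(42,370),(395,530),(511,350)]],20,cs)[:,:2];print("scene corners",c2.round(1).tolist())
print("pin",tri((402,169),(237,185)),"knob",tri((378,257),(287,98)),"collar top",tri((253,158),(380,364)))
print("collar z54", plane([T((253,158))],54,ct),plane([S((380,364))],54,cs))
for n in("top","scene"):
    im=cv2.imread(f"pics/{n}0.png");print(n,"post seat/tip px",proj([[457,250,10],[457,250,68]],cam(n)).round(1).tolist())
a=cv2.imread("pics/scene0.png");b=cv2.imread("pics/top0.png")
f=lambda i:np.clip(cv2.resize(i,(400,400),interpolation=2)*2.,0,255).astype(np.uint8)
cv2.imwrite("pics/c3.png",np.hstack([f(a[190:240,327:377]),f(b[202:252,130:180])]))
```

```text
top corners [[658.6, 13.2], [624.2, -220.4], [477.1, -197.5], [507.8, 34.6]]
scene corners [[623.6, -218.4], [664.5, 15.6], [519.4, 37.7]]
pin (array([ 566.5, -107.6,  151.1]), array([0.7])) knob (array([511.8, -99.5, 171.1]), array([0.2])) collar top (array([579.9, -22.1,  50.6]), array([0.5]))
collar z54 [[579.09021776 -21.74266958  54.        ]] [[582.84379391 -21.57055999  54.        ]]
top post seat/tip px [[155.1, 226.6], [149.1, 223.9]]
scene post seat/tip px [[351.3, 214.2], [355.1, 200.8]]
```

View pics/c3.png

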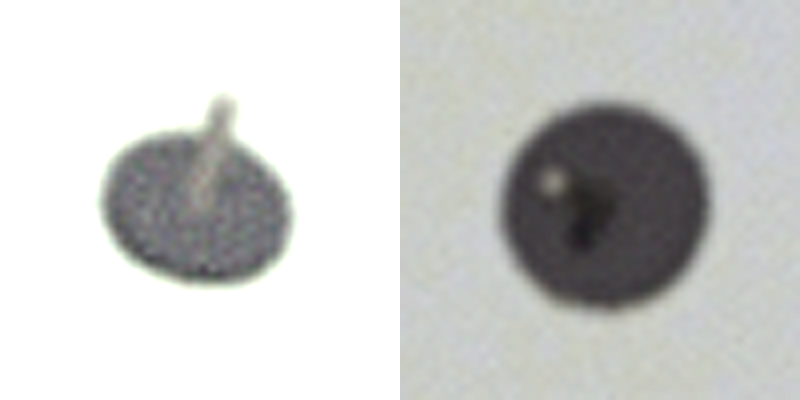

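Stand: base centre at scene (351,214), top (155,226), which agrees with the networks at about (457,250). Bed yaw is about -8.5°, with its origin near (566,-107.5). I'll go to a tilted view pose that shows pin, knob and foot from the gap side.

```bash
cat >> h.py <<'E'
YAW=np.radians(-8.5); O=np.array([566,-107.5,0.])
Rb=Ro.from_euler('z',YAW).as_matrix()
def bed(p): return O+Rb@np.array(p,float)
def fromz(z,x):  # tool axes in bed frame
    z=np.array(z,float);z/=np.linalg.norm(z);x=np.array(x,float);x-=z*(x@z);x/=np.linalg.norm(x)
    return Rb@np.c_[x,np.cross(z,x),z]
def plan(p,R,s=None):
    s=s or env.state();R0=Ro.from_euler('xyz',s["ee_rot"],degrees=True).as_matrix()
    sh=R0.T@(np.array(p)-s["ee_pos"]); rv=np.degrees(Ro.from_matrix(R0.T@R).as_rotvec())
    print("t",round(s["time_s"],2),"shift",sh.round(1).tolist(),"turn",rv.round(1).tolist(),"shift in final frame",(R.T@(np.array(p)-s["ee_pos"])).round(1).tolist())
E
python3 - <<'E'
from h import *
r=2**-.5
plan(bed([0,95,240]),fromz([0,-r,-r],[0,r,-r]))
E
```

```text
t 1.3 shift [-533.6, -347.2, -15.1] turn [29.0, -38.4, 70.0] shift in final frame [-350.4, 417.6, 329.2]
```

```bash
python3 -m crank '-1 -50 -32 -1.5 0 0 0;-1 -50 -32 -1.5 0 0 0;-1 -50 -32 -1.5 0 0 0;-1 -50 -32 -1.5 0 0 0;-1 -50 -32 -1.5 0 0 0;-1 -50 -32 -1.5 0 0 0;-1 -50 -32 -1.5 0 0 0;-1 -50 -32 -1.5 0 0 0;-1 -50 -32 -1.5 0 0 0;-1 -50 -32 -1.5 0 0 0'
python3 -m crank '-1 -33 -27 0 0 0 0;-1 0 0 0 2.9 -3.84 7;-1 0 0 0 2.9 -3.84 7;-1 0 0 0 2.9 -3.84 7;-1 0 0 0 2.9 -3.84 7;-1 0 0 0 2.9 -3.84 7;-1 0 0 0 2.9 -3.84 7;-1 0 0 0 2.9 -3.84 7;-1 0 0 0 2.9 -3.84 7;-1 0 0 0 2.9 -3.84 7'
python3 -m crank '-1 0 0 0 2.9 -3.84 7;-1 0 0 0 0 0 0;-1 0 0 0 0 0 0'
python3 - <<'E'
from h import *
r=2**-.5
plan(bed([0,95,240]),fromz([0,-r,-r],[0,r,-r]))
s=env.state();print(s["qpos"].round(1) if hasattr(s["qpos"],'round') else s["qpos"])
f=np.mean([grab_frame("wrist").astype(float) for _ in range(6)],0);np.save("v0.npy",f);cv2.imwrite("pics/v0.png",np.clip(cv2.resize(f,None,fx=1.5,fy=1.5)*1.3,0,255).astype(np.uint8))
c=cam("wrist",s);print("pin",proj(bed([0,0,150]),c),"foot",proj(bed([0,0,28]),c),"knob",proj(bed([-55,0,171]),c))
E
```

```text
time_s: 2.55
ee_pos: [561.6, 23.4, 240.2]
ee_rot: [180.0, 0.0, 155.5]
force: [-0.6, 0.3, 0.0]
gripper_width: 91.3
gripper_force: 0.0
time_s: 3.8
ee_pos: [579.5, -12.7, 240.1]
ee_rot: [-176.6, 41.0, 90.6]
force: [0.5, -0.3, -0.1]
gripper_width: 91.1
gripper_force: 0.0
time_s: 4.18
ee_pos: [579.5, -13.2, 240.1]
ee_rot: [-179.9, 44.9, 81.6]
force: [0.4, -0.1, -0.2]
gripper_width: 91.5
gripper_force: 0.0
t 4.17 shift [-0.1, 0.6, 0.2] turn [-0.0, -0.1, 0.1] shift in final frame [-0.1, 0.6, 0.2]
[ 18.2  28.1  85.9 -39.1  90.1  35.2]
pin [[247.59697527 190.00785404]] foot [[247.6437279   91.64936592]] knob [[184.74202721 210.9163319 ]]
```

View pics/v0.png

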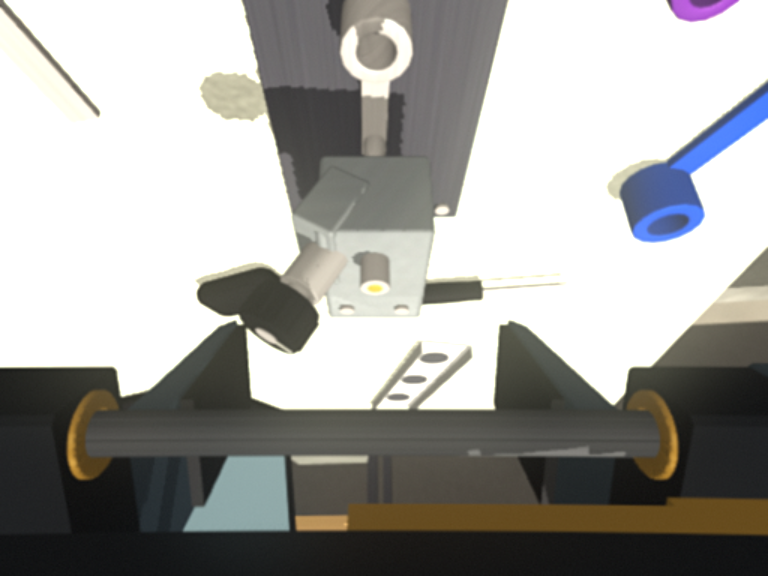

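The view shows the pin top at (250,192), the knob face at about (185,225), the foot peeking out under the arm at about (249,97), and the gauge collar at about (251,30). Next I'll locate the knob and collar and plan the approach.

```bash
cat >> h.py <<'E'
AX=np.array([-.5,0,3**.5/2])
def bplane(px,y,c):   # intersect with bed-frame plane y
    o,d=ray(px,c);o=Rb.T@(o-O);d=d@Rb;return o+d*((y-o[1])/d[:,1])[:,None]
def brass(f,c0=(250,192),h=14):
    x0,y0=int(c0[0])-h,int(c0[1])-h;w=f[y0:y0+2*h,x0:x0+2*h].astype(float)
    m=np.clip(w[:,:,2]-w[:,:,0]-60,0,None);yy,xx=np.mgrid[:2*h,:2*h]
    return (m*xx).sum()/m.sum()+x0,(m*yy).sum()/m.sum()+y0,(m>0).sum()
E
python3 - <<'E'
from h import *
s=env.state();c=cam("wrist",s);f=np.load("v0.npy")
print("brass",brass(f),"-> bed",bplane([brass(f)[:2]],0,c).round(1))
B=bplane([(185.3,225.2),(220,177)],0,c);print("face,neckbase",B.round(1)); K=B[0]-13*AX;print("knob centre bed",K.round(1))
ct=cam("top");print("top face/centre px",proj([bed(B[0]),bed(K)],ct).round(1).tolist(),"seen disc",(378*140/600+199.6,257*140/600+159.6))
print("collar top z54 wrist",(Rb.T@(plane([(251,33)],54,c)[0]-O)).round(1))
for q in(-60,-45):
  pass
z=-AX
def R(ang): # ang: turn about tool z from tool x=bed y
    return fromz(z,[0,1,0])@Ro.from_euler('z',ang,degrees=True).as_matrix()
Kw=bed(K);T=R(-50)
print("knob world",Kw.round(1));plan(Kw+Rb@AX*(8+0),T); plan(Kw+Rb@AX*(90),T); plan(Kw+Rb@AX*(-8+90),T)
g=np.clip(f[80:110,230:270]*1.4,0,255).astype(np.uint8);cv2.imwrite("pics/foot0.png",cv2.resize(g,(800,600),interpolation=2))
E
```

```text
brass (np.float64(249.57763939670932), np.float64(191.84055073126143), np.int64(44)) -> bed [[  1.7   0.  152.4]]
face,neckbase [[-53.4   0.  184.9]
 [-25.6   0.  136.6]]
knob centre bed [-46.9   0.  173.7]
top face/centre px [[288.6, 218.1], [289.0, 216.1]] seen disc (287.8, 219.56666666666666)
collar top z54 wrist [ 3.  87.8 54. ]
knob world [ 519.6 -100.6  173.7]
t 4.47 shift [-25.1, -50.2, 109.6] turn [-45.0, 28.2, -34.7] shift in final frame [-4.9, -120.1, 26.7]
t 4.47 shift [-75.2, -91.2, 59.3] turn [-45.0, 28.2, -34.7] shift in final frame [-4.9, -120.1, -55.3]
t 4.47 shift [-70.3, -87.2, 64.2] turn [-45.0, 28.2, -34.7] shift in final frame [-4.9, -120.1, -47.3]
```

View pics/foot0.png

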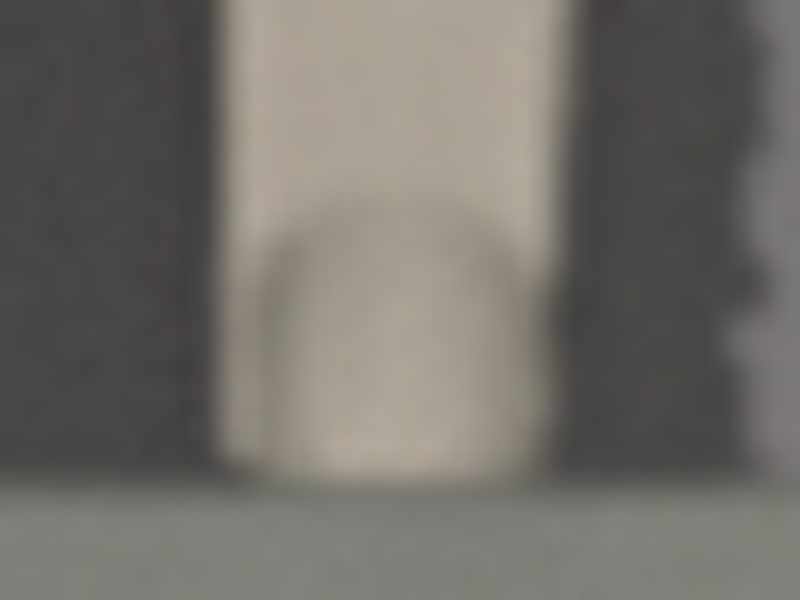

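```bash
python3 -m crank '-1 0 0 0 -6.42 4.03 -4.95;-1 0 0 0 -6.42 4.03 -4.95;-1 0 0 0 -6.42 4.03 -4.95;-1 0 0 0 -6.42 4.03 -4.95;-1 0 0 0 -6.42 4.03 -4.95;-1 0 0 0 -6.42 4.03 -4.95;-1 0 0 0 -6.42 4.03 -4.95;-1 -1.6 -40 -18.4 0 0 0;-1 -1.6 -40 -18.4 0 0 0;-1 -1.6 -40 -18.4 0 0 0'
python3 -m crank '-1 0 0 0 0 0 -10;-1 0 0 0 0 0 -10;-1 0 0 0 0 0 0;-1 0 0 0 0 0 0'
python3 - <<'E'
from h import *
s=env.state();print(np.round(s["qpos"],1))
f=np.mean([grab_frame("wrist").astype(float) for _ in range(3)],0);np.save("k0.npy",f)
c=cam("wrist",s);F=bed([-46.9,0,173.7])+Rb@AX*13
u=Rb@[0,1,0];v=np.cross(Rb@AX,u)
ring=[F+20*(np.cos(a)*u+np.sin(a)*v) for a in np.linspace(0,6.28,24)]
g=np.clip(f*1.3,0,255).astype(np.uint8).copy()
cv2.polylines(g,[proj(ring,c).round().astype(int)],True,(0,255,0),1)
cv2.imwrite("pics/k0.png",cv2.resize(g,None,fx=1.5,fy=1.5))
E
```

```text
time_s: 5.72
ee_pos: [470.4, -89.5, 252.6]
ee_rot: [160.9, 22.7, 126.0]
force: [0.6, -0.3, 0.3]
gripper_width: 91.4
gripper_force: 0.0
time_s: 6.22
ee_pos: [471.8, -88.9, 252.3]
ee_rot: [170.0, 27.7, 147.2]
force: [-0.6, 0.1, -0.0]
gripper_width: 91.1
gripper_force: 0.0
[-12.   -4.7 119.   -0.   36.4 -71.7]
```

View pics/k0.png

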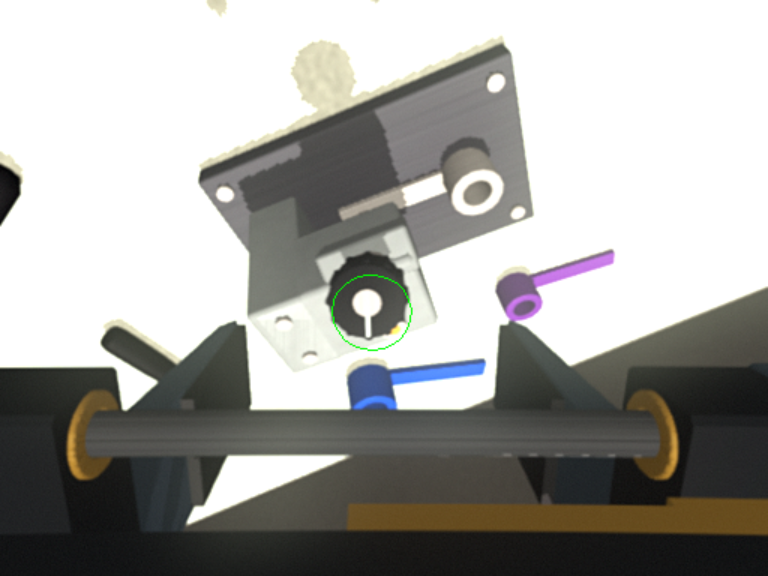

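```bash
python3 -m crank '-1 4 -1.2 0 0 0 0;-1 0 0 27 0 0 0;-1 0 0 27 0 0 0;-1 0 0 20 0 0 0;-1 0 0 7 0 0 0;-1 0 0 0 0 0 0' 12
python3 -m crank '0.3 0 0 0 0 0 0;0.5 0 0 0 0 0 0;1 0 0 0 0 0 0;1 0 0 0 0 0 0;1 0 0 0 0 0 0;1 0 0 0 0 0 0' 12
```

```text
time_s: 7.12
ee_pos: [507.0, -96.3, 179.3]
ee_rot: [170.1, 27.7, 147.3]
force: [0.6, -0.7, 0.2]
gripper_width: 91.4
gripper_force: 0.0
time_s: 7.88
ee_pos: [506.4, -97.1, 179.3]
ee_rot: [170.2, 27.7, 147.5]
force: [-4.0, -5.9, 1.6]
gripper_width: 39.8
gripper_force: 12.0
```

```bash
python3 -m crank '1 0 -1 0 0 0 0;1 0 0 0 0 0 10;1 0 0 0 0 0 10;1 0 0 0 0 0 10;1 0 0 0 0 0 10;1 0 0 0 0 0 10;1 0 0 0 0 0 10;1 0 0 0 0 0 0;1 0 0 0 0 0 0'
python3 - <<'E'
from h import *
s=env.state();print(np.round(s["qpos"],1));f=np.mean([grab_frame("wrist").astype(float) for _ in range(2)],0)
c=cam("wrist",s);print("pin at",proj([bed([0,0,148])],c))
cv2.imwrite("pics/k1.png",np.clip(f*1.3,0,255).astype(np.uint8))
c2=plane([(250,90)],0,c)
E
```

```text
time_s: 9.0
ee_pos: [507.2, -96.9, 179.7]
ee_rot: [151.2, 5.8, 88.4]
force: [3.8, 4.4, 0.5]
gripper_width: 39.7
gripper_force: 11.9
[-12.1   3.6 122.9   0.2  24.1 -12.3]
pin at [[298.30045197 221.52026011]]
```

View pics/k1.png

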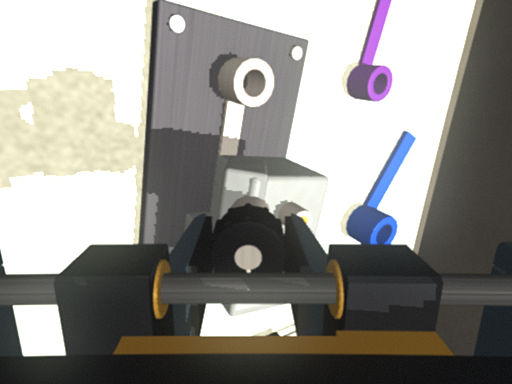

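```bash
python3 -m crank '0 0 0 0 0 0 0;-1 0 0 0 0 0 0;-1 0 0 0 0 0 0;-1 0 0 0 0 0 0;-1 0 0 -20 0 0 0;-1 0 0 -40 0 0 0;-1 0 0 -20 0 0 0;-1 0 0 0 0 0 0'
python3 - <<'E'
from h import *
r=2**-.5
s=env.state();plan([579.5,-13.2,240.1],Ro.from_euler('xyz',[-179.9,44.9,81.6],degrees=True).as_matrix())
E
```

```text
time_s: 10.1
ee_pos: [468.7, -89.2, 250.8]
ee_rot: [151.0, 5.8, 88.3]
force: [-0.3, 0.8, -0.1]
gripper_width: 91.4
gripper_force: 0.0
t 10.1 shift [79.9, 93.7, 54.8] turn [30.8, -39.8, -3.8] shift in final frame [72.2, 98.4, -57.1]
```

```bash
python3 -m crank '-1 26.6 31.2 18.3 0 0 0;-1 26.6 31.2 18.3 0 0 0;-1 26.7 31.3 18.2 0 0 0;-1 0 0 0 6.16 -7.96 -0.76;-1 0 0 0 6.16 -7.96 -0.76;-1 0 0 0 6.16 -7.96 -0.76;-1 0 0 0 6.16 -7.96 -0.76;-1 0 0 0 6.16 -7.96 -0.76;-1 0 0 0 0 0 0;-1 0 0 0 0 0 0'
cat >> h.py <<'E'
def look(name,n=6):
    s=env.state();f=np.mean([grab_frame("wrist").astype(float) for _ in range(n)],0);np.save(name,f);c=cam("wrist",s)
    b=brass(f,proj([bed([1.7,0,150])],c)[0]);print(s["ee_pos"],s["ee_rot"],"brass",np.round(b,2),"bed",bplane([b[:2]],0,c).round(2));return f,c,b
def green(img): return img
E
python3 - <<'E'
from h import *
f,c,b=look("v1.npy");g=np.load("v0.npy")
# column profiles (mean of 3 cols) through the pin and foot
for n,i,x in(("v0",g,250),("v1",f,int(round(b[0])))):
    print(n,"pin R-B",(i[170:206,x-1:x+2,2]-i[170:206,x-1:x+2,0]).mean(1).round().astype(int).tolist())
    print(n,"pin G",i[165:210,x-1:x+2,1].mean(1).round().astype(int).tolist())
    print(n,"foot G",i[82:108,x-1:x+2,1].mean(1).round().astype(int).tolist())
E
```

```text
time_s: 11.35
ee_pos: [578.9, -13.4, 237.5]
ee_rot: [-179.6, 44.8, 81.9]
force: [-0.4, -0.3, 0.1]
gripper_width: 91.6
gripper_force: 0.0
[578.87798495 -13.3736224  237.54271638] [-179.6056654    44.78335383   81.86514304] brass [250.62 190.32  48.  ] bed [[  1.85   0.   147.57]]
v0 pin R-B [16, 15, 16, 15, 15, 16, 16, 15, 15, 15, 15, 15, 15, 15, 16, 15, 17, 21, 23, 56, 128, 155, 153, 149, 104, 37, 16, 9, 7, 7, 7, 8, 8, 8, 8, 8]
v0 pin G [171, 173, 166, 135, 120, 119, 121, 120, 121, 121, 121, 120, 122, 122, 122, 122, 122, 123, 122, 121, 119, 137, 187, 206, 201, 192, 186, 181, 179, 188, 203, 195, 179, 178, 179, 180, 180, 179, 177, 178, 180, 181, 181, 181, 180]
v0 foot G [117, 117, 116, 116, 117, 116, 116, 114, 111, 110, 111, 113, 113, 116, 115, 116, 117, 118, 118, 118, 119, 110, 90, 88, 91, 92]
v1 pin R-B [13, 15, 15, 15, 15, 16, 15, 15, 15, 16, 15, 15, 15, 15, 17, 20, 20, 38, 95, 132, 149, 154, 128, 70, 37, 16, 9, 8, 8, 8, 8, 8, 8, 8, 9, 8]
v1 pin G [171, 172, 173, 169, 149, 130, 122, 120, 121, 121, 121, 121, 122, 122, 122, 122, 122, 122, 120, 132, 169, 192, 200, 196, 190, 184, 180, 184, 197, 201, 187, 181, 178, 176, 175, 177, 181, 184, 184, 182, 185, 185, 178, 178, 180]
v1 foot G [118, 117, 117, 117, 118, 116, 114, 112, 111, 112, 112, 114, 115, 115, 115, 117, 117, 118, 119, 119, 120, 119, 108, 94, 91, 90]
```

The proud height is unchanged (about 0) and the sleeve has dropped 3.1 mm. My pin height estimates put contact within about 0.2±1 mm, so another 35° should land mid-window. I'll regrip, turn and verify.

```bash
python3 -m crank '-1 0 0 0 -6.16 7.96 0.76;-1 0 0 0 -6.16 7.96 0.76;-1 0 0 0 -6.16 7.96 0.76;-1 0 0 0 -6.16 7.96 0.76;-1 0 0 0 -6.16 7.96 0.76;-1 -26.6 -31.2 -18.3 0 0 0;-1 -26.6 -31.2 -18.3 0 0 0;-1 -26.7 -31.3 -18.2 0 0 0;-1 0 0 0 0 0 0'
python3 - <<'E'
from h import *
plan([507.2,-96.9,179.7],Ro.from_euler('xyz',[151.1,5.8,88.35],degrees=True).as_matrix())
E
```

```text
time_s: 12.78
ee_pos: [465.8, -90.4, 250.0]
ee_rot: [151.1, 5.8, 88.1]
force: [-0.1, 0.3, 0.0]
gripper_width: 91.3
gripper_force: 0.0
t 12.78 shift [2.0, 2.4, 81.8] turn [-0.1, 0.1, -0.2] shift in final frame [1.9, 2.4, 81.8]
```

```bash
python3 -m crank '-1 2 2 20 0 0 0;-1 0 0 30 0 0 0;-1 0 0 25 0 0 0;-1 0 0 6.5 0 0 0;0.3 0 0 0 0 0 0;0.5 0 0 0 0 0 0;1 0 0 0 0 0 0;1 0 0 0 0 0 0;1 0 0 0 0 0 0;1 0 0 0 0 0 0' 12
python3 -c "from h import *;print(env.state()['qpos'])"
python3 -m crank '1 0 0 0 0 0 9;1 0 0 0 0 0 9;1 0 0 0 0 0 9;1 0 0 0 0 0 8;1 0 0 0 0 0 0;1 0 0 0 0 0 0'
python3 -c "from h import *;print(env.state()['qpos'])"
```

```text
time_s: 14.02
ee_pos: [508.0, -95.3, 178.3]
ee_rot: [151.4, 5.8, 88.3]
force: [-4.8, 0.4, 2.8]
gripper_width: 39.4
gripper_force: 12.0
[-11.8152568    3.77927092 122.85392975  -0.3154346   24.20736877
 -11.37118819]
time_s: 14.78
ee_pos: [509.4, -95.6, 178.9]
ee_rot: [152.7, -11.0, 57.6]
force: [1.5, -2.9, -1.7]
gripper_width: 39.7
gripper_force: 12.0
[-11.82340564   3.82028869 122.77756383  -0.31291632  24.07157017
  23.51741421]
```

```bash
python3 -m crank '0 0 0 0 0 0 0;-1 0 0 0 0 0 0;-1 0 0 0 0 0 0;-1 0 0 0 0 0 0;-1 0 0 -20 0 0 0;-1 0 0 -40 0 0 0;-1 0 0 -20 0 0 0;-1 0 0 0 0 0 0'
python3 - <<'E'
from h import *
plan([579.5,-13.2,240.1],Ro.from_euler('xyz',[-179.9,44.9,81.6],degrees=True).as_matrix())
E
```

```text
time_s: 15.78
ee_pos: [471.3, -87.2, 250.2]
ee_rot: [152.5, -11.2, 57.5]
force: [-0.2, -0.7, 0.7]
gripper_width: 91.3
gripper_force: 0.0
t 15.78 shift [116.3, 30.4, 53.4] turn [17.7, -48.2, -36.5] shift in final frame [70.2, 96.2, -55.8]
```

```bash
python3 -m crank '-1 38.8 10.1 17.8 0 0 0;-1 38.8 10.1 17.8 0 0 0;-1 38.7 10.2 17.8 0 0 0;-1 0 0 0 2.95 -8.03 -6.08;-1 0 0 0 2.95 -8.03 -6.08;-1 0 0 0 2.95 -8.03 -6.08;-1 0 0 0 2.95 -8.03 -6.08;-1 0 0 0 2.95 -8.03 -6.08;-1 0 0 0 2.95 -8.03 -6.08;-1 0 0 0 0 0 0'
python3 -m crank '-1 0 0 0 0 0 0;-1 0 0 0 0 0 0'
python3 - <<'E'
from h import *
f,c,b=look("v2.npy",10)
I=[("v0",np.load("v0.npy")),("v1",np.load("v1.npy")),("v2",f)]
T=[]
for n,i in I:
    b=brass(i); x=int(round(b[0]))
    p=i[:,x-1:x+2,1].mean(1)
    print(n,np.round(b,2),"G",p[165:202].round().astype(int).tolist(),"foot",p[84:108].round().astype(int).tolist())
    T.append(np.clip(cv2.resize(i[150:210,222:278],(266,285),interpolation=2)*1.1,0,255).astype(np.uint8))
    T.append(np.clip(cv2.resize(i[75:120,229:271],(266,285),interpolation=2)*1.4,0,255).astype(np.uint8))
cv2.imwrite("pics/cmp.png",np.vstack([np.hstack(T[0::2]),np.hstack(T[1::2])]))
E
```

```text
time_s: 17.02
ee_pos: [579.6, -11.6, 233.7]
ee_rot: [-179.2, 45.0, 82.2]
force: [0.6, -1.0, -0.4]
gripper_width: 91.4
gripper_force: 0.0
time_s: 17.27
ee_pos: [578.8, -13.9, 239.0]
ee_rot: [-179.8, 44.8, 81.6]
force: [-0.4, -0.3, -0.0]
gripper_width: 91.2
gripper_force: 0.0
[578.80541737 -13.90217218 239.01677527] [-179.83892075   44.82380846   81.57419379] brass [250.41 189.13  52.  ] bed [[  1.71   0.   148.22]]
v0 [249.58 191.84  44.  ] G [171, 173, 166, 135, 120, 119, 121, 120, 121, 121, 121, 120, 122, 122, 122, 122, 122, 123, 122, 121, 119, 137, 187, 206, 201, 192, 186, 181, 179, 188, 203, 195, 179, 178, 179, 180, 180] foot [116, 116, 117, 116, 116, 114, 111, 110, 111, 113, 113, 116, 115, 116, 117, 118, 118, 118, 119, 110, 90, 88, 91, 92]
v1 [250.62 190.32  48.  ] G [171, 172, 173, 169, 149, 130, 122, 120, 121, 121, 121, 121, 122, 122, 122, 122, 122, 122, 120, 132, 169, 192, 200, 196, 190, 184, 180, 184, 197, 201, 187, 181, 178, 176, 175, 177, 181] foot [117, 117, 118, 116, 114, 112, 111, 112, 112, 114, 115, 115, 115, 117, 117, 118, 119, 119, 120, 119, 108, 94, 91, 90]
v2 [250.41 189.13  52.  ] G [171, 172, 173, 171, 155, 127, 119, 120, 120, 121, 121, 122, 122, 122, 122, 122, 122, 123, 147, 191, 202, 171, 167, 183, 185, 180, 182, 192, 191, 178, 174, 175, 176, 179, 191, 196, 196] foot [117, 118, 117, 115, 111, 110, 110, 112, 113, 114, 116, 115, 117, 117, 118, 118, 119, 119, 116, 111, 104, 92, 87, 91]
```

View pics/cmp.png

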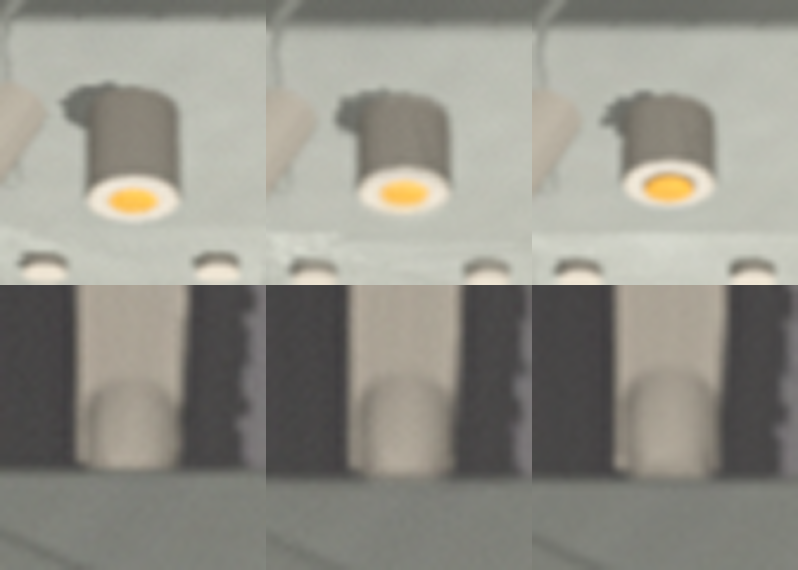

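v2 clearly shows the pin's side wall standing proud, so the foot is on the blade. Next I'll quantify the compression.

Run:
```python
from h import *
c=cam("wrist");P=proj([bed([1.7,0,148]),bed([1.7,0,147])],c);print("px/mm",(P[0]-P[1])[1])
def cross(p,lo,hi,rising,t):
    for k in range(lo,hi):
        a,b=p[k]-t,p[k+1]-t
        if a*b<=0 and (b>a)==rising: return k+a/(a-b)
for n in("v0","v1","v2"):
    i=np.load(n+".npy");b=brass(i)[0];x=int(round(b))
    r=(i[:,x-2:x+3,2]-i[:,x-2:x+3,0]).mean(1);g=i[:,x-2:x+3,1].mean(1)
    print(n,"RB",r[180:200].round().astype(int).tolist(),"brass front/back",[cross(r,178,200,True,70),cross(r,186,202,False,70)],"sleeve front",cross(g,178,192,True,155),"back grad",g[188:200].round().tolist(), "screws", )
    # phase correlation of foot vs arm edge
    q=g[80:112];print("   arm edge",cross(g,98,110,False,104))
```

```text
px/mm 0.9592542994197686
v0 RB [15, 15, 15, 15, 16, 15, 17, 21, 22, 52, 123, 154, 155, 147, 100, 35, 15, 8, 7, 7] brass front/back [np.float64(189.25480994838105), np.float64(194.46026831785346)] sleeve front 186.40108769544528 back grad [206.0, 202.0, 192.0, 186.0, 181.0, 179.0, 188.0, 203.0, 194.0, 178.0, 178.0, 180.0] screws
   arm edge 103.2568493150685
v1 RB [15, 15, 15, 15, 17, 19, 20, 35, 90, 130, 148, 152, 124, 67, 35, 15, 9, 8, 8, 8] brass front/back [np.float64(187.63369963369962), np.float64(192.94629305312318)] sleeve front 184.70977011494253 back grad [197.0, 191.0, 184.0, 181.0, 185.0, 197.0, 200.0, 187.0, 180.0, 178.0, 176.0, 175.0] screws
   arm edge 104.2636815920398
v2 RB [15, 15, 15, 18, 20, 21, 51, 120, 154, 153, 153, 132, 69, 20, 7, 7, 7, 8, 8, 8] brass front/back [np.float64(186.27124563445867), np.float64(191.98605830164766)] sleeve front 183.22945666816344 back grad [182.0, 185.0, 180.0, 182.0, 194.0, 190.0, 178.0, 174.0, 175.0, 176.0, 179.0, 191.0] screws
   arm edge 104.02866242038216
```

Compression is about 0.6 mm (0.3–1.0), so 20° more will centre it.

```bash
python3 -m crank '-1 0 0 0 -2.95 8.03 6.08;-1 0 0 0 -2.95 8.03 6.08;-1 0 0 0 -2.95 8.03 6.08;-1 0 0 0 -2.95 8.03 6.08;-1 0 0 0 -2.95 8.03 6.08;-1 0 0 0 -2.95 8.03 6.08;-1 -38.8 -10.1 -17.8 0 0 0;-1 -38.8 -10.1 -17.8 0 0 0;-1 -38.7 -10.2 -17.8 0 0 0;-1 0 0 0 0 0 0'
python3 -m crank '-1 0 0 0 0 0 0'
python3 - <<'E'
from h import *
plan([508.9,-95.8,178.7],Ro.from_euler('xyz',[152.5,-11.2,57.5],degrees=True).as_matrix())
E
```

```text
time_s: 19.02
ee_pos: [468.7, -88.3, 248.8]
ee_rot: [152.7, -11.1, 57.3]
force: [-0.4, -0.3, 0.8]
gripper_width: 91.1
gripper_force: 0.0
time_s: 19.15
ee_pos: [471.3, -87.2, 249.0]
ee_rot: [152.6, -11.1, 57.5]
force: [0.6, 0.5, 0.1]
gripper_width: 91.3
gripper_force: 0.0
t 19.15 shift [-0.8, -0.6, 80.2] turn [-0.1, 0.1, 0.0] shift in final frame [-0.9, -0.8, 80.2]
```

```bash
python3 -m crank '-1 -0.7 -0.6 20 0 0 0;-1 0 0 30 0 0 0;-1 0 0 24 0 0 0;-1 0 0 6 0 0 0;0.3 0 0 0 0 0 0;0.5 0 0 0 0 0 0;1 0 0 0 0 0 0;1 0 0 0 0 0 0;1 0 0 0 0 0 0;1 0 0 0 0 0 0' 12
python3 -m crank '1 0 0 0 0 0 7;1 0 0 0 0 0 7;1 0 0 0 0 0 6;1 0 0 0 0 0 0;1 0 0 0 0 0 0'
python3 -m crank '0 0 0 0 0 0 0;-1 0 0 0 0 0 0;-1 0 0 0 0 0 0;-1 0 0 0 0 0 0;-1 0 0 -20 0 0 0;-1 0 0 -40 0 0 0;-1 0 0 -20 0 0 0;-1 0 0 0 0 0 0'
python3 - <<'E'
from h import *
plan([579.5,-13.2,240.1],Ro.from_euler('xyz',[-179.9,44.9,81.6],degrees=True).as_matrix())
E
```

```text
time_s: 20.4
ee_pos: [509.0, -96.0, 179.1]
ee_rot: [152.6, -11.1, 57.5]
force: [0.0, -2.3, 1.3]
gripper_width: 39.3
gripper_force: 12.0
time_s: 21.02
ee_pos: [509.5, -96.5, 179.4]
ee_rot: [157.6, -19.6, 38.7]
force: [1.6, -3.4, 0.8]
gripper_width: 39.6
gripper_force: 12.0
time_s: 22.02
ee_pos: [470.4, -87.4, 249.8]
ee_rot: [157.6, -19.7, 38.7]
force: [-0.1, 1.1, -0.2]
gripper_width: 91.4
gripper_force: 0.0
t 22.02 shift [120.5, -10.8, 53.4] turn [9.3, -51.7, -55.1] shift in final frame [70.1, 97.0, -56.4]
```

```bash
python3 -m crank '-1 40.2 -3.6 17.8 0 0 0;-1 40.2 -3.6 17.8 0 0 0;-1 40.1 -3.6 17.8 0 0 0;-1 0 0 0 1.16 -6.46 -6.89;-1 0 0 0 1.16 -6.46 -6.89;-1 0 0 0 1.16 -6.46 -6.89;-1 0 0 0 1.16 -6.46 -6.89;-1 0 0 0 1.16 -6.46 -6.89;-1 0 0 0 1.16 -6.46 -6.89;-1 0 0 0 1.16 -6.46 -6.89'
python3 -m crank '-1 0 0 0 1.16 -6.46 -6.89;-1 0 0 0 0 0 0;-1 0 0 0 0 0 0;-1 0 0 0 0 0 0'
python3 - <<'E'
from h import *
f,c,b=look("v3.npy",10)
def cross(p,lo,hi,rising,t):
    for k in range(lo,hi):
        a,b=p[k]-t,p[k+1]-t
        if a*b<=0 and (b>a)==rising: return round(k+a/(a-b),2)
for n in("v0","v1","v2","v3"):
    i=np.load(n+".npy");b=brass(i)[0];x=int(round(b))
    r=(i[:,x-2:x+3,2]-i[:,x-2:x+3,0]).mean(1);g=i[:,x-2:x+3,1].mean(1)
    print(n,"brass f/b",cross(r,178,200,True,70),cross(r,186,202,False,70),"sleeve front",cross(g,178,192,True,155),"arm",cross(g,98,110,False,104),"junction",cross(g,160,175,False,145),"G",g[180:200].round().astype(int).tolist())
p=[579.3,-13.2,240]
T=fromz([0,0,-1],[0,1,0]);plan(bed([2.5,87.5,120]),T)
E
```

```text
time_s: 23.28
ee_pos: [579.6, -12.9, 236.4]
ee_rot: [173.7, 38.3, 73.5]
force: [0.2, -0.2, -0.6]
gripper_width: 91.0
gripper_force: 0.0
time_s: 23.78
ee_pos: [579.0, -13.8, 238.7]
ee_rot: [-179.8, 44.8, 81.6]
force: [-0.3, -0.6, -0.5]
gripper_width: 91.3
gripper_force: 0.0
[579.01932739 -13.80023356 238.73992827] [-179.82260176   44.80040145   81.63689727] brass [250.2  189.22  61.  ] bed [[  1.78   0.   147.9 ]]
v0 brass f/b 189.25 194.46 sleeve front 186.4 arm 103.26 junction 167.75 G [122, 122, 123, 122, 121, 119, 135, 184, 206, 202, 192, 186, 181, 179, 188, 203, 194, 178, 178, 180]
v1 brass f/b 187.63 192.95 sleeve front 184.71 arm 104.26 junction 169.31 G [122, 122, 122, 120, 130, 165, 191, 200, 197, 191, 184, 181, 185, 197, 200, 187, 180, 178, 176, 175]
v2 brass f/b 186.27 191.99 sleeve front 183.23 arm 104.03 junction 169.41 G [122, 122, 123, 145, 189, 202, 174, 165, 182, 185, 180, 182, 194, 190, 178, 174, 175, 176, 179, 191]
v3 brass f/b 185.93 192.32 sleeve front 182.43 arm 104.13 junction 169.67 G [121, 119, 134, 183, 203, 169, 127, 145, 182, 187, 182, 180, 179, 176, 175, 175, 175, 176, 178, 184]
t 24.27 shift [77.9, 3.9, 89.1] turn [-0.2, 44.9, 0.2] shift in final frame [-7.6, 3.5, 118.2]
```

v3: the pin is 1.8 mm prouder than free while its own height stayed constant, so compression is about 1.7 mm (≈1.7–2 N), mid-window. Now the gauge: straighten the tool above the collar and measure it.

```bash
python3 -m crank '-1 0 0 0 0 8.98 0;-1 0 0 0 0 8.98 0;-1 0 0 0 0 8.98 0;-1 0 0 0 0 8.98 0;-1 0 0 0 0 8.98 0;-1 -7.6 3.5 40 0 0 0;-1 0 0 38 0 0 0;-1 0 0 0 0 0 0;-1 0 0 0 0 0 0'
python3 - <<'E'
from h import *
s=env.state();c=cam("wrist",s);f=np.mean([grab_frame("wrist").astype(float) for _ in range(4)],0);np.save("g0.npy",f)
C=bed([3,87.8,54]);a=np.linspace(0,6.2832,60)
def score(p,z,rad):  # radial edge strength of a circle
    d=lambda r:proj(np.c_[p[0]+r*np.cos(a),p[1]+r*np.sin(a),np.full(60,z)],c).astype(np.float32)
    g=cv2.GaussianBlur(f[:,:,1],(0,0),.7).astype(np.float32)
    v=lambda q:cv2.remap(g,q[:,0][None],q[:,1][None],1)[0]
    return v(d(rad-1.2))-v(d(rad+1.2))
best=max(((np.abs(score((C[0]+dx,C[1]+dy),54,20)).mean()-score((C[0]+dx,C[1]+dy),54,11).mean(),dx,dy) for dx in np.arange(-8,8.1,.5) for dy in np.arange(-8,8.1,.5)))
print(best,"collar",C[0]+best[1],C[1]+best[2],"px",proj([[C[0]+best[1],C[1]+best[2],54]],c))
print("detector",models.search_frame("gauge_centre","wrist")[:3],s["ee_pos"],s["ee_rot"])
cv2.imwrite("pics/g0.png",np.clip(f*1.3,0,255).astype(np.uint8))
E
```

```text
time_s: 25.4
ee_pos: [582.1, -21.1, 161.4]
ee_rot: [-179.9, -0.0, 81.6]
force: [0.2, 0.5, -0.1]
gripper_width: 91.3
gripper_force: 0.0
(np.float32(146.29492), np.float64(-1.0), np.float64(-1.5)) collar 580.9447138872656 -22.607835430212532 px [[245.66533297 195.38906045]]
detector [{'point': [575.6, -30.5, 43.7], 'p': 0.88}, {'point': [356.5, -12.5, 8.0], 'p': 0.87}, {'point': [761.4, -8.5, 12.1], 'p': 0.81}] [582.09514228 -21.07191295 161.43585625] [-1.79884690e+02 -2.68062617e-02  8.16042896e+01]
```

```bash
python3 -m crank '-1 -1.6 -1 30 0 0 0;-1 0 0 35 0 0 0;-1 0 0 35 0 0 0;-1 0 0 20 0 0 0;-1 0 0 5 0 0 0;-1 0 0 0 0 0 0;0 0 0 0 0 0 0;0.4 0 0 0 0 0 0' 25
python3 -m crank '1 0 0 0 0 0 0;1 0 0 0 0 0 0;1 0 0 0 0 0 0;1 0 0 0 0 0 0;1 0 0 0 0 0 0' 25
```

```text
time_s: 26.65
ee_pos: [580.0, -22.5, 36.1]
ee_rot: [-179.9, -0.0, 81.6]
force: [-0.1, -0.0, -0.2]
gripper_width: 73.9
gripper_force: 0.0
time_s: 27.28
ee_pos: [579.5, -22.5, 35.1]
ee_rot: [-179.8, -0.0, 81.6]
force: [0.9, 0.4, 0.8]
gripper_width: 38.7
gripper_force: 25.0
```

```bash
python3 -m crank '1 10 0 0 0 0 0;1 20 0 0 0 0 0;1 20 0 0 0 0 0;1 20 0 0 0 0 0;1 20 0 0 0 0 0;1 20 0 0 0 0 0;1 0 0 0 0 0 0'
python3 -m crank '1 0 0 -30 0 0 0;1 0 0 -40 0 0 0;1 0 0 -30 0 0 0;1 0 0 0 0 0 0;1 0 0 0 0 0 0'
python3 - <<'E'
from h import *
s=env.state();c=cam("wrist",s)
w=grab_frame("wrist");t=[grab_frame("top") for _ in range(4)];a=[grab_frame("scene") for _ in range(4)]
np.save("w1.npy",w)
t=np.mean(t,0);a=np.mean(a,0)
# stand base disc: dark blob in top, ellipse fit; disc height 10
m=(t[200:255,125:185].mean(2)<75).astype(np.uint8)
n,l,st,ce=cv2.connectedComponentsWithStats(m);k=1+st[1:,4].argmax();print("top disc area",st[k].tolist(),ce[k])
cn=max(cv2.findContours((l==k).astype(np.uint8),0,2)[0],key=cv2.contourArea)
e=cv2.fitEllipse(cv2.convexHull(cn));pt=np.array(e[0])+[125,200];print(e,"seat top",plane([pt],7,cam("top")))
m=(a[195:235,332:372].mean(2)<150).astype(np.uint8);n,l,st,ce=cv2.connectedComponentsWithStats(m);k=1+st[1:,4].argmax()
cn=max(cv2.findContours((l==k).astype(np.uint8),0,2)[0],key=cv2.contourArea);m2=cv2.morphologyEx((l==k).astype(np.uint8),cv2.MORPH_OPEN,np.ones((7,7)))
cn=max(cv2.findContours(m2,0,2)[0],key=cv2.contourArea);e=cv2.fitEllipse(cv2.convexHull(cn));pt=np.array(e[0])+[332,195];print(e,"seat scene",plane([pt],7,cam("scene")))
# post tip: top crop c3 (556,183)/8+[80..]
print("tip top c3",plane([(130+(555-400)/8-.4,202+183/8-.4)],66,cam("top")),"scene",plane([(327+222/8-.4,190+104/8-.4)],66,cam("scene")))
E
```

```text
time_s: 28.15
ee_pos: [595.8, 88.3, 35.1]
ee_rot: [-179.8, -0.1, 81.7]
force: [0.8, 0.4, 0.0]
gripper_width: 39.2
gripper_force: 25.0
time_s: 28.78
ee_pos: [594.9, 85.8, 133.7]
ee_rot: [-179.6, 0.0, 81.6]
force: [-0.1, -0.8, -0.1]
gripper_width: 38.8
gripper_force: 25.0
top disc area [0, 0, 60, 55, 3131] [30.91280741 27.92494411]
((31.04371452331543, 33.15985870361328), (63.42438507080078, 111.1921157836914), 6.290435314178467) seat top [[439.65921599 244.2144213    7.        ]]
((19.428564071655273, 20.155452728271484), (22.812305450439453, 26.631614685058594), 98.66455078125) seat scene [[457.98289889 251.03320254   7.        ]]
tip top c3 [[455.69531297 250.66260409  66.        ]] scene [[462.90504806 249.09276784  66.        ]]
```

```bash
python3 -m crank '1 20.6 -39.8 0 0 0 0;1 20.6 -39.8 0 0 0 0;1 20.6 -39.8 0 0 0 0;1 20.6 -39.6 0 0 0 0;1 0 0 0 0 0 0;1 0 0 0 0 0 0;1 0 0 0 0 0 0'
python3 - <<'E'
from h import *
s=env.state();c=cam("wrist",s);f=np.mean([grab_frame("wrist").astype(float) for _ in range(4)],0);np.save("p0.npy",f)
print(proj([[458.5,250,10],[458.5,250,68]],c).round(1).tolist())
a=np.linspace(0,6.2832,90);g=cv2.GaussianBlur(f[:,:,1],(0,0),.7).astype(np.float32)
def ring(x,y,z,r): 
    q=proj(np.c_[x+r*np.cos(a),y+r*np.sin(a),np.full(90,z)],c).astype(np.float32);return cv2.remap(g,q[:,0][None],q[:,1][None],1)[0]
b=max((np.median(ring(458.5+dx,250+dy,10,37.5)-ring(458.5+dx,250+dy,10,34.5)),dx,dy) for dx in np.arange(-8,8.1,.5) for dy in np.arange(-8,8.1,.5))
print("base",b,458.5+b[1],250+b[2])
bx,by=458.5+b[1],250+b[2]
P=proj([[bx,by,68]],c)[0];print("tip pred",P)
x0,y0=P.round().astype(int);print(g[y0-14:y0+15:2,x0-16:x0+17:2].round().astype(int))
print(models.search_frame("post_tip","wrist")[:2],s["ee_pos"])
E
```

```text
time_s: 30.1
ee_pos: [451.8, 190.6, 135.9]
ee_rot: [-179.8, -0.0, 81.5]
force: [-0.1, -0.3, -0.9]
gripper_width: 38.9
gripper_force: 25.0
[[244.4, 119.0], [243.3, 124.6]]
base (np.float32(107.379005), np.float64(-1.0), np.float64(0.5)) 457.5 250.5
tip pred [241.75471046 124.11795322]
[[ 74  72  78  81  74  76  95 100 104 110 111 112 112 113 113 112 114]
 [ 72  72  71  71  71  70  71  75  85  90  95 105 112 113 113 114 115]
 [ 71  71  71  71  70  71  76  83  88  89  91  94 105 112 112 113 113]
 [ 72  71  72  71  71  73  83  91  98 101 100  95  99 109 110 110 110]
 [ 71  70  70  69  70  78  88  96 107 113 111 104  99 107 110 112 112]
 [ 70  70  69  68  71  83  92 127 169 160 126 110 101 108 111 112 111]
 [ 85  89  82  71  72  81 117 210 237 229 168 113 101 107 109 110 112]
 [106 106 101  98  89  79 133 229 237 237 190 115 100 108 111 112 112]
 [106 106 107 108 101  81 108 206 237 227 160 105 100 109 111 112 112]
 [106 105  98  99 104  90  80 114 151 138 104  97 100  87  84  96 110]
 [ 80  79  71  73  91  94  84  80  83  87  90  93  88  71  70  75  81]
 [ 70  69  68  68  70  69  78 100 100 102  89  72  69  70  70  71  71]
 [ 69  69  68  68  68  68  75 102 109 109  93  71  70  71  71  72  72]
 [ 69  69  69  69  69  69  72  92  99  99  85  71  71  71  71  72  72]
 [ 69  69  69  70  69  69  69  69  70  70  70  70  70  71  71  71  72]]
[] [451.76718218 190.60678156 135.89076792]
```

```bash
python3 -m crank '1 30 -1.6 0 0 0 0;1 30 -1.6 0 0 0 0;1 0 0 0 0 0 0;1 0 0 0 0 0 0;1 0 0 0 0 0 0'
python3 - <<'E'
from h import *
print([np.round(env.state()["ee_pos"],1).tolist()])
grab_frame("top");print([np.round(env.state()["ee_pos"],1).tolist(),np.round(env.state()["ee_rot"],1).tolist()])
E
```

```text
time_s: 30.98
ee_pos: [456.1, 249.9, 135.8]
ee_rot: [-179.7, 0.0, 81.5]
force: [0.9, -0.3, -0.5]
gripper_width: 39.0
gripper_force: 25.0
[[456.1, 249.9, 135.8]]
[[456.2, 250.0, 135.8], [-179.8, -0.0, 81.5]]
```

```bash
python3 -m crank '1 0.5 1.2 20 0 0 0;1 0 0 20 0 0 0;1 0 0 12 0 0 0;1 0 0 12 0 0 0;1 0 0 12 0 0 0;1 0 0 0 0 0 0'
python3 -m crank '1 0 0 15 0 0 0;1 0 0 10 0 0 0;1 0 0 4 0 0 0;1 0 0 0 0 0 0;1 0 0 0 0 0 0'
```

```text
time_s: 31.78
ee_pos: [456.7, 250.9, 59.0]
ee_rot: [-179.7, 0.0, 81.6]
force: [0.0, -0.7, -0.6]
gripper_width: 39.0
gripper_force: 25.0
time_s: 32.4
ee_pos: [457.4, 251.4, 31.1]
ee_rot: [-179.8, -0.0, 81.6]
force: [1.1, -0.0, -1.6]
gripper_width: 38.8
gripper_force: 25.0
```

```bash
python3 -m crank '1 0 0 3 0 0 0;1 0 0 1 0 0 0;1 0 0 0 0 0 0;1 0 0 0 0 0 0'
python3 -m crank '1 0 0 1 0 0 0;1 0 0 0 0 0 0;1 0 0 0 0 0 0'
```

```text
time_s: 32.9
ee_pos: [457.2, 251.3, 26.9]
ee_rot: [-179.8, -0.0, 81.6]
force: [-0.4, -0.9, -0.2]
gripper_width: 38.6
gripper_force: 25.0
time_s: 33.28
ee_pos: [457.2, 251.3, 25.8]
ee_rot: [-179.8, -0.0, 81.6]
force: [-0.0, -0.4, -0.4]
gripper_width: 38.4
gripper_force: 25.0
```

```bash
python3 -m crank '0.4 0 0 0 0 0 0;0 0 0 0 0 0 0;-1 0 0 0 0 0 0;-1 0 0 0 0 0 0;-1 0 0 0 0 0 0;-1 0 0 -20 0 0 0;-1 0 0 -40 0 0 0;-1 0 0 -50 0 0 0;-1 -60 0 -20 0 0 0;-1 0 0 0 0 0 0'
python3 -m crank '-1 0 0 0 0 0 0;-1 0 0 0 0 0 0'
python3 - <<'E'
from h import *
s=env.state();c=cam("wrist",s);f=np.mean([grab_frame("wrist").astype(float) for _ in range(4)],0);np.save("e0.npy",f)
a=np.linspace(0,6.2832,60);g=cv2.GaussianBlur(f[:,:,1],(0,0),.7).astype(np.float32)
def ring(x,y,z,r):
    q=proj(np.c_[x+r*np.cos(a),y+r*np.sin(a),np.full(60,z)],c).astype(np.float32);return cv2.remap(g,q[:,0][None],q[:,1][None],1)[0]
for z in(40,44,48,54): print(z,max(((ring(457.3+dx,251+dy,z,18.8)-ring(457.3+dx,251+dy,z,21.2)).mean()+(ring(457.3+dx,251+dy,z,12.2)-ring(457.3+dx,251+dy,z,9.8)).mean(),dx,dy) for dx in np.arange(-8,8.1,.5) for dy in np.arange(-8,8.1,.5)))
print("tip px",proj([[457.3,251,68]],c),"collar px",proj([[457.3,251,44]],c),s["ee_pos"])
cv2.imwrite("pics/e0.png",np.clip(cv2.resize(f,None,fx=1.5,fy=1.5)*1.3,0,255).astype(np.uint8))
i=grab_frame("scene");print(models.search_frame("gauge_centre","scene")[:4]);cv2.imwrite("pics/es.png",i)
E
```

```text
time_s: 34.52
ee_pos: [448.9, 190.4, 157.3]
ee_rot: [-179.9, -0.1, 81.4]
force: [-0.2, 0.2, -0.7]
gripper_width: 91.4
gripper_force: 0.0
time_s: 34.78
ee_pos: [448.8, 193.1, 154.8]
ee_rot: [-179.7, 0.0, 81.6]
force: [0.4, -0.6, 0.2]
gripper_width: 91.3
gripper_force: 0.0
40 (np.float32(178.71523), np.float64(1.0), np.float64(0.0))
44 (np.float32(174.0733), np.float64(1.0), np.float64(0.0))
48 (np.float32(164.00333), np.float64(1.0), np.float64(0.5))
54 (np.float32(145.1413), np.float64(1.5), np.float64(0.5))
tip px [[246.79683594 124.11505281]] collar px [[247.02079125 121.67472672]] [448.8169004  193.07691831 154.84092038]
[{'point': [454.7, 236.3, 17.0], 'p': 0.82}, {'point': [820.4, -199.0, 10.2], 'p': 0.79}, {'point': [600.7, -60.2, 23.8], 'p': 0.72}, {'point': [358.5, 39.9, 11.3], 'p': 0.67}]
```

The ring fit puts the collar's top at about z = 40–44, centred within 1 mm of the post. So it is seated flat and fully down. The knob has not been touched since the setting.

```bash
python3 -c "
from workcell import env
print(env.job_done())"
```

```text
the job is handed in; nothing more can be done
None
```

I set the foot to a light drag on the blade (about 1.7 mm of spring compression, measured from the pin), drew the gauge out, hung it fully down on the post and handed the job in at about 35 s; no verdict came back, and I did not measure the foot again once the gauge was out.

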